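# Hold the spring clip open over the tall recipe card

## Task

Squeeze the spring clip by its two upright handles so that it lets go of the recipe box's front wall, lift it off and bring it, still held open, over the taller of the two standing cards, jaws down, near the middle of the card's top edge. Finish holding it there, gaping wide, one jaw on each side of the card with the top edge well inside, square to the card and touching it nowhere, so that I can tuck an order slip in before it bites. Do not bump the cards, drag or tip the box, drop the clip, or move the other things on the worktop.

Things in the scene. Friction and masses are not known exactly. Their poses are not given: they have to be found in the camera images.
- clip: Plain steel spring (bulldog) clip, 75 mm tall, 52 wide, 75 g. It stands jaws down, biting the box's front wall, two flat handles up. Origin on its hinge pin; z up from jaws to handles, y along the pin (along the bitten edge), x the way the jaws part and the handles are squeezed. Half a turn about z changes nothing. It snaps shut when let go.
- clip_handles (a point): Grip point midway between the handles, 30 mm above the pin; take it from above, closing along x. Axes as the clip's. Handles are 28 wide plates leaning out from the pin, tops 38 above the pin and 55 apart over the outsides when parked; fully squeezed they are parallel at a stop, 28 over the outsides, tops 44 above the pin. 5 N at their tops starts them, 12 N at mid-handle keeps them open; 25 N of grip is safe.
- clip_mouth (a point): Midway between the lower lips of the two jaws, 34 mm below the pin, 64 below clip_handles. Axes as the clip's. Fully open, the rubber pads (12 tall, 52 wide) are 26 apart at the lips and 18 apart at their upper end; the room between the jaws is free to 26 above this point.
- jaw_far (a joint): Swing of one clip lever about the pin, rad: -0.06 shut, 0 parked on the 5 mm box wall, 0.32 fully open against the stop. A spring pulls it shut.
- jaw_near (a joint): The same for the other lever; the two always open equally.
- card_box: Open pine recipe-card box, 95 (x) x 150 (y) x 80 mm tall, 5 mm walls, 0.45 kg, loose; index cards in its rear half end just under the rim. Origin at the centre of its underside. The front wall (brass label frame) faces its -x, mid-plane 45 in front of the origin; the clip bites it within 30 of its middle, lips 15 below the rim.
- tall_card: Card stand with the taller card: wooden block 60 (x) x 150 (y) x 28 mm with a plain stiff card in its slot, 105 wide (y), 4 thick (x), top edge 165 above the worktop. 0.6 kg, loose. Origin at the centre of its underside, z up.
- tall_card_edge (a point): Middle of the tall card's top edge. x is the normal of the card's face, y runs along the edge, z up.
- low_card: Card stand with the lower, wider card: the same wooden block, card 140 wide, 4 thick, top edge 105 above the worktop. Not to be used. Origin at the centre of its underside.
- spice_jar: Glass spice jar with a red lid, 45 across x 106 tall mm; bystander, leave alone. Origin at the centre of its underside.
- tumbler: Plain clear glass tumbler, 60 across x 127 tall mm; bystander, leave alone. Origin at the centre of its underside.
- tea_tin: Small round tea tin, 58 across x 72 tall mm; bystander, leave alone. Origin at the centre of its underside.
- timer: Round cream kitchen timer, 68 across x 48 tall mm; bystander, leave alone. Origin at the centre of its underside.

How it is judged:
By the outcome, as a careful person would: the job done as asked, in the order asked, and still so for the second after the job is handed in, while the arm keeps its last pose, push and grip.
It also fails if it takes over 35 s, if anything falls off the work surface, if the arm or the gripper's body presses on something with over 40 N, if the wrist force passes 120 N, or if a joint passes its speed limit or range.

## Robot

A 6-joint arm with a two-finger parallel gripper is mounted at the origin on a cart in front of the work surface, level with it; the furniture and walls round the work are solid. World frame = base frame: x ahead of the robot, y to its left, z up, the work surface at z = 0. Lengths are in mm, angles in degrees, forces in N, time in s.
With the tool pointing down it reaches from about 300 to 850 mm from the base axis. Payload 4.2 kg.
Tool frame: the origin (TCP) lies at the very end of the fingers, on their centre line; the grasp point (between the pads) lies 19 mm behind it; z points along the fingers, y is the line along which they close (so a half turn about z gives the same grasp; the last joint's range is limited). The gripper opens to 91 mm and grips with 3 to 60 N. Pads are 32 mm wide; open, the fingers measure 118 mm over their backs; the gripper's body (76 mm by 178 mm) begins 60 mm behind the grasp point.
Start: joints at [-75.459, 18.312, 89.639, -0, 72.044, -1.146], TCP at [155.478, -553.597, 213.976] pointing down, gripper open.
Joint ranges: [-177.97, 177.97], [-48.28, 115.42], [12.27, 149.76], [-77.06, 257.06], [2.81, 150.46], [-146.56, 146.56]. Speed limits (degrees/s): [147.25, 147.25, 180, 180, 180, 180].

## Interface

Orientations are given as [roll, pitch, yaw] about the fixed x, y, z axes, in that order (R = Rz(yaw) Ry(pitch) Rx(roll)).
In Python, from workcell import * gives the robot as it stands.
- The arm moves only by the tool move_arm, never from a script. Its argument "motion" is a list of rows, each a list of 3 entries, a list of its own where there are three numbers: the finger opening in mm, from 0 to 91.2, then the shift along the world's x, y, z in units of 25 mm (1.0 is 25 mm), then the turn, a rotation vector about the world's x, y, z in units of 4 degrees (1.0 is 4 degrees). In form: [[grip, [x, y, z], [ax, ay, az]], ...]. A call has 1 to 20 rows; each row shifts and turns the commanded pose from where the row before left it; what a row does not reach is not made up. A row lasts 1/12 s, in which the tool goes at most 41.7 mm and 7.16 degrees, less where a joint would pass 70% of its speed; a pose out of reach is approached as far as the arm can. A call with a number of a shift or a turn outside -1 to 1 is refused whole. A call with a gripper value outside its range is refused whole. The fingers move at their own pace and stop on an object; "grip_force" is the grip in N (left out, the last holds). Time passes only in rows, so rows that do not move let the fingers close. It gives the time, the measured TCP pose, the force, the opening and the grip force at its end, in the units of the state.
- state(): the state, without advancing time (a new reading comes with each control period).
- grab_frame(name): name is "side" or "top" or "wrist"; returns the picture (480x640x3 uint8, blue, green, red); there is no depth.
- camera_info(name): a dict with "fx", "fy", "cx", "cy" (pixels), "rvec" (rotation vector, rad) and "tvec" (3), from world to camera coordinates, as OpenCV has them. Camera axes: x right, y down, z forward; pixel columns grow to the right and rows downward; lengths in mm; the calibration is good to about 2 mm. The wrist camera is an equidistant fisheye: a pixel r from the principal point sees the ray r / f radians off the axis. A picture is of the moment at which its call begins: read the wrist's pose just before it. camera_info takes no time and is no camera call; for the wrist camera it gives the pose at the moment of the call.
- job_done(): hands the job in; it is judged then, once.
The state is a dict: "time_s": time; "qpos": joint angles; "qvel": joint speeds; "effort": joint torques, N m; "ee_pos": TCP position; "ee_rot": TCP orientation; "force": force on the tool from outside, world axes, zero at the start; "torque": the same for the moment, N m; "gripper_width": finger opening in mm; "gripper_force": force on a finger pad.
Only numpy, scipy, OpenCV 4.12 (cv2) and the standard library are available. Lean on these libraries where they do the work, as an engineer would, in place of code of your own. Each camera call takes 0.05 s, during which the arm holds its last target. There are 200 camera calls.

## Working session

There is one attempt and no reset: what is moved stays moved. The work goes in short steps, Python scripts to look and compute and a tool call to move; the robot and the scene stay as the last step left them, time stands still between calls to the robot, and variables do not carry over. Pictures are saved under pics/ and viewed, at most 10 in all, crops included, and the job is handed in when it is done.

Besides the shell and the picture viewer there is one more tool, called by a JSON object that holds its "fn" and its "kwargs". move_arm: Moves the arm, as the interface text tells. Shifts and turns lie within -1 to 1; 1 stands for 25 mm of shift or 4 degrees of turn. Its arguments: {"type":"object","properties":{"motion":{"type":"array","items":{"type":"array"}},"grip_force":{"type":"number"}},"required":["motion"]}

```bash
mkdir -p pics; ls; cat > h.py <<'E'
from workcell import *
import numpy as np, cv2
def cam(n):
    c=camera_info(n); R=cv2.Rodrigues(np.array(c["rvec"],float))[0]; t=np.array(c["tvec"],float).ravel()
    return c,R,t
def ray(n,u,v,C=None):
    c,R,t=C or cam(n); x=(u-c["cx"])/c["fx"]; y=(v-c["cy"])/c["fy"]
    if n=="wrist":
        r=np.hypot(x,y); s=np.sin(r)/max(r,1e-9); d=np.array([x*s,y*s,np.cos(r)])
    else: d=np.array([x,y,1.])
    return -R.T@t, R.T@(d/np.linalg.norm(d))
def onz(n,u,v,z,C=None):
    o,d=ray(n,u,v,C); return o+d*(z-o[2])/d[2]
def proj(n,p,C=None):
    c,R,t=C or cam(n); q=R@np.array(p,float)+t
    if n=="wrist":
        th=np.arctan2(np.hypot(q[0],q[1]),q[2]); r=np.hypot(q[0],q[1]); a=q[:2]/r*th
    else: a=q[:2]/q[2]
    return a*[c["fx"],c["fy"]]+[c["cx"],c["cy"]]
def tri(a,b):
    (o1,d1),(o2,d2)=a,b
    s=np.linalg.lstsq(np.c_[d1,-d2],o2-o1,rcond=None)[0]
    p,q=o1+d1*s[0],o2+d2*s[1]; return (p+q)/2,np.linalg.norm(p-q)
E
python3 - <<'E'
from h import *
np.set_printoptions(precision=1,suppress=True)
for n in("top","side","wrist"):
    f=grab_frame(n); cv2.imwrite(f"pics/{n}0.png",f); c,R,t=cam(n); print(n,c["fx"],c["cx"],c["cy"],-R.T@t,R[2])
s=state(); print(s["ee_pos"],s["ee_rot"],s["time_s"])
E
```

```text
pics
top 545.5330823473199 320.7972598508743 244.04812117285886 [ 460.5   24.3 1297.3] [ 0.1 -0.  -1. ]
side 517.1774494012487 321.23595876284395 238.26350624451075 [ 540.4 -915.9  561.3] [-0.   0.9 -0.4]
wrist 371.64829954431775 322.11582551516346 243.51391642654545 [ 231.9 -532.2  383.8] [-0.3 -0.1 -1. ]
[ 155.4 -553.2  213.3] [-179.9    0.    15.7] 0.15
```

View pics/top0.png

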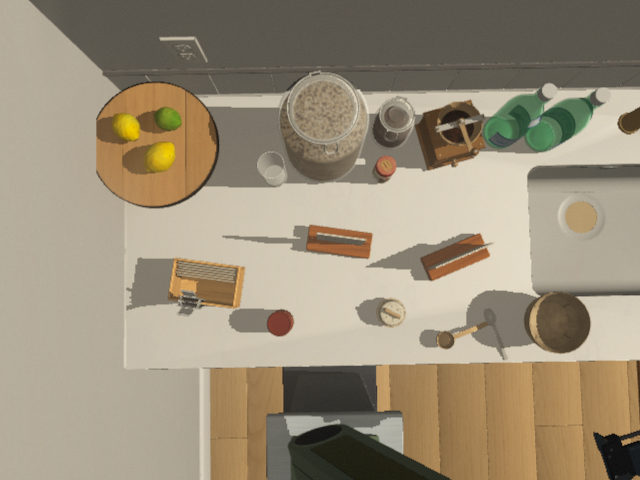

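View pics/side0.png

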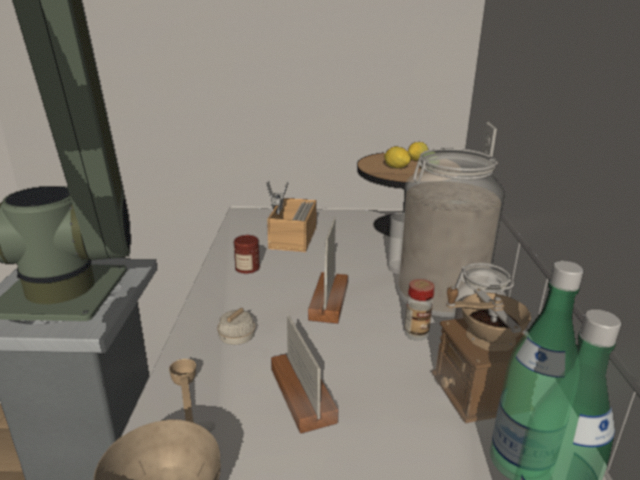

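The top view shows the box at (207,283), the clip on its front wall at (190,300), the tall card at (340,238) and the low card at (458,257). The side view confirms that the farther stand, at (330,270), has the taller and narrower card. I'll enlarge the clip and the tall card.

```bash
python3 - <<'E'
import cv2,numpy as np
t=cv2.imread("pics/top0.png");s=cv2.imread("pics/side0.png")
r=lambda im,x,y:cv2.resize(im[y:y+60,x:x+80],(400,300),interpolation=cv2.INTER_CUBIC)
# scale 5
a=np.vstack([np.hstack([r(t,165,255),r(t,300,215)]),np.hstack([r(s,250,172),cv2.resize(s[215:325,285:365],(218,300),interpolation=cv2.INTER_CUBIC),np.zeros((300,182,3),np.uint8)])])
cv2.imwrite("pics/c1.png",a)
E
```

```text
(no output)
```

View pics/c1.png

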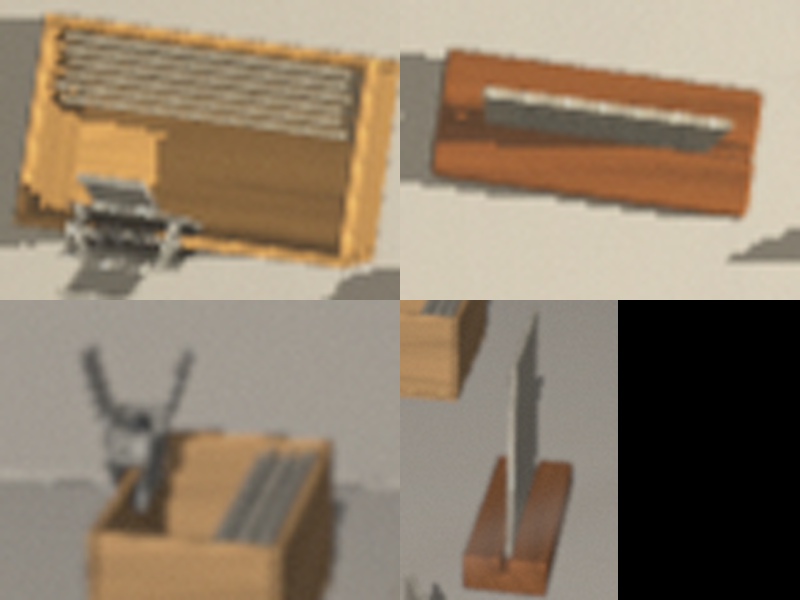

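The crops show the clip's handle tops at about (188.6,291.6) and (183.6,314) in the top view, and (268,181.6) and (287.6,182) in the side view. The card's top edge runs from (317,233.4) to (366,240) in the top view.

```bash
python3 - <<'E'
from h import *
np.set_printoptions(precision=1,suppress=True)
r=onz("top",188.6,291.6,137);f=onz("top",183.6,314,137);print("handles",r,f,(r+f)/2)
for a,b in(((188.6,291.6),(287.6,182)),((183.6,314),(268,181.6))): print(tri(ray("top",*a),ray("side",*b)))
a,b=onz("top",317,233.4,165),onz("top",366,240,165);print("edge",a,b,(a+b)/2,np.linalg.norm(a-b),"yaw",np.degrees(np.arctan2(*(a-b)[:2])))
q=[onz("top",165+u/5,255+v/5,80) for u,v in((45,15),(365,60),(342,264),(18,208))]
for p in q:print("rim",p)
for k,(i,j) in enumerate(((0,1),(3,2))):
  d=q[i]-q[j];print("yaw",np.degrees(np.arctan2(-d[0],d[1])),np.linalg.norm(d))
for n,p in(("tumbler",(272,168)),("jarbig",(322,105)),("tin",(280,323)),("timer",(392,312)),("spice",(386,168)),("low",(458,252))):print(n,onz("top",*p,100))
c,R,t=cam("wrist");s=state();
from scipy.spatial.transform import Rotation as Ro
T=Ro.from_euler('xyz',s["ee_rot"],degrees=True).as_matrix();print(T.T@(-R.T@t-np.array(s["ee_pos"])),T.T@R[2])
E
```

```text
handles [443.  305.2 137. ] [396.  315.8 137. ] [419.5 310.5 137. ]
(array([445.3, 304.2, 142. ]), np.float64(4.433994822519874))
(array([396.8, 315.6, 138.3]), np.float64(1.440074708557292))
edge [559.4  30.8 165. ] [543.8 -70.9 165. ] [551.6 -20.1 165. ] 102.91855370773663 yaw 8.730854421334852
rim [517.5 351.5  80. ]
rim [494.8 208.7  80. ]
rim [404.5 219.7  80. ]
rim [431.9 363.5  80. ]
yaw -9.020393073134006 144.51311031870173
yaw -10.764889021408253 146.37882160279295
tumbler [712.6 128.5 100. ]
jarbig [853.3  14.9 100. ]
tin [370.7 115.2 100. ]
timer [ 390.1 -129.4  100. ]
spice [ 708.1 -124.6  100. ]
low [ 518.5 -277.9  100. ]
[  79.4    0.2 -170.5] [-0.3 -0.   1. ]
```

{"fn": "move_arm", "kwargs": {"motion": [[80, [0.6, 1, 0.15], [0, 0, 0.8]], [80, [0.6, 1, 0.15], [0, 0, 0.8]], [80, [0.6, 1, 0.15], [0, 0, 0.8]], [80, [0.6, 1, 0.15], [0, 0, 0.8]], [80, [0.6, 1, 0.15], [0, 0, 0.8]], [80, [0.6, 1, 0.15], [0, 0, 0.8]], [80, [0.6, 1, 0.15], [0, 0, 0.8]], [80, [0.6, 1, 0.15], [0, 0, 0.8]], [80, [0.6, 1, 0.15], [0, 0, 0.8]], [80, [0.6, 1, 0.15], [0, 0, 0.8]], [80, [0.6, 1, 0], [0, 0, 0.8]], [80, [0.6, 1, 0], [0, 0, 0.8]], [80, [0.6, 1, 0], [0, 0, 0.8]], [80, [0.6, 1, 0], [0, 0, 0.8]], [80, [0.6, 1, 0], [0, 0, 0.8]], [80, [0.6, 1, 0], [0, 0, 0.8]], [80, [0, 1, 0], [0, 0, 0.8]], [80, [0, 1, 0], [0, 0, 0.8]], [80, [0, 1, 0], [0, 0, 0.8]], [80, [0, 1, 0], [0, 0, 0.8]]]}}

```text
time_s: 1.82
ee_pos: [395.1, -52.3, 251.3]
ee_rot: [-180.0, 0.0, 79.8]
force: [-0.5, -0.1, 0.2]
gripper_width: 80.0
gripper_force: 0.0
```

{"fn": "move_arm", "kwargs": {"motion": [[80, [0.1, 1, 0], [0, 0, 0]], [80, [0.1, 1, 0], [0, 0, 0]], [80, [0.1, 1, 0], [0, 0, 0]], [80, [0.1, 1, 0], [0, 0, 0]], [80, [0.1, 1, 0], [0, 0, 0]], [80, [0.1, 1, 0], [0, 0, 0]], [80, [0.1, 1, 0], [0, 0, 0]], [80, [0.1, 1, 0], [0, 0, 0]], [80, [0.1, 1, 0], [0, 0, 0]], [80, [0.1, 1, 0], [0, 0, 0]], [80, [0, 1, 0], [0, 0, 0]], [80, [0, 1, 0], [0, 0, 0]], [80, [0, 1, 0], [0, 0, 0]], [80, [0, 0.8, 0], [0, 0, 0]], [80, [0, 0.5, 0], [0, 0, 0]], [80, [0, 0.2, 0], [0, 0, 0]], [80, [0, 0, 0], [0, 0, 0]], [80, [0, 0, 0], [0, 0, 0]]]}}

```text
time_s: 3.32
ee_pos: [420.4, 308.1, 251.3]
ee_rot: [-180.0, 0.1, 79.7]
force: [-0.2, 0.1, -0.4]
gripper_width: 80.1
gripper_force: 0.0
```

```bash
python3 - <<'E'
from h import *
np.set_printoptions(precision=1,suppress=True)
s=state();C=cam("wrist");import pickle;pickle.dump(C,open("w1.pkl","wb"))
f=grab_frame("wrist"); print(s["time_s"],s["ee_pos"],s["ee_rot"],-C[1].T@C[2])
p=proj("wrist",[419.5,310.5,129],C);print(p)
cv2.imwrite("pics/w1full.png",f)
x,y=int(max(0,min(640-200,p[0]-100))),int(max(0,min(480-150,p[1]-75)));print(x,y)
cv2.imwrite("pics/w1.png",cv2.resize(f[y:y+150,x:x+200],(800,600),interpolation=cv2.INTER_CUBIC))
E
```

```text
3.3167 [420.4 308.1 251.3] [-180.     0.1   79.7] [435.2 385.7 421.7]
[319.9 233.9]
219 158
```

View pics/w1.png

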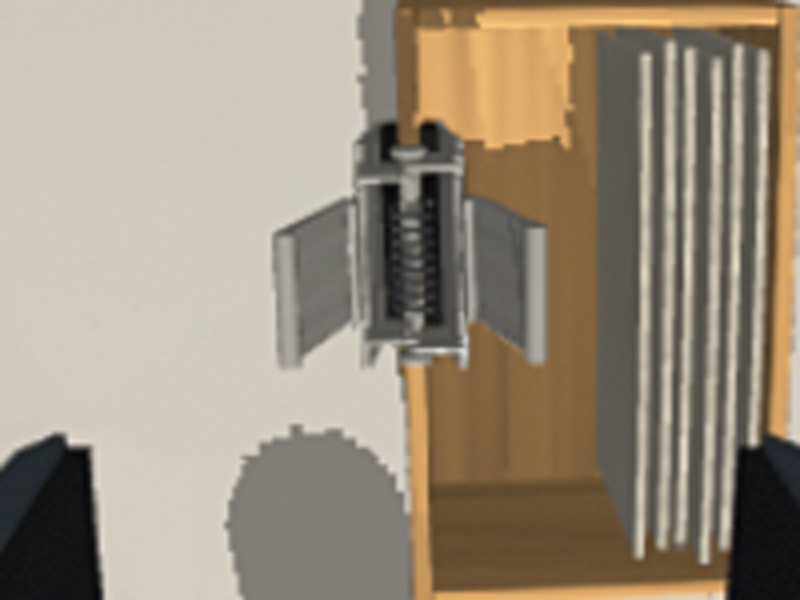

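The wrist view is a clear crop of the clip. The left handle's outer top edge runs from (274,237) to (284,366), the right one from (545,226) to (545,362), and the pin from (408,150) to (417,350). Next I'll convert these to world coordinates.

```bash
python3 - <<'E'
from h import *
import pickle
np.set_printoptions(precision=1,suppress=True)
C=pickle.load(open("w1.pkl","rb"))
P=lambda u,v,z:onz("wrist",219+u/4,158+v/4,z,C)
l=[P(274,237,137),P(284,366,137)];r=[P(545,226,137),P(545,362,137)];pin=[P(408,150,99),P(417,350,99)];
rim=[P(396,15,80),P(415,590,80)]
for n,k in(("l",l),("r",r),("pin",pin),("rim",rim)):
  d=k[1]-k[0];print(n,k,(k[0]+k[1])/2,np.linalg.norm(d),np.degrees(np.arctan2(-d[0],d[1])))
L,R=sum(l)/2,sum(r)/2;d=R-L;print("mid",(L+R)/2,np.linalg.norm(d),np.degrees(np.arctan2(d[1],d[0])))
E
```

```text
l [array([397.4, 330.4, 137. ]), array([394. , 304.1, 137. ])] [395.7 317.2 137. ] 26.520551603216667 172.68135649207642
r [array([450. , 323.1, 137. ]), array([445.7, 295.6, 137. ])] [447.9 309.3 137. ] 27.850689528961542 171.03533736314674
pin [array([425.1, 336.8,  99. ]), array([419. , 291.5,  99. ])] [422.  314.2  99. ] 45.725255678476564 172.22583151410805
rim [array([427.5, 365.4,  80. ]), array([406.2, 223.5,  80. ])] [416.8 294.4  80. ] 143.46353029906976 171.47271829250607
mid [421.8 313.3 137. ] 52.802460597028215 -8.626213132590825
```

{"fn": "move_arm", "kwargs": {"motion": [[80, [0.06, 0.22, -0.4], [0, 0, 0.5]], [80, [0, 0, -0.8], [0, 0, 0]], [80, [0, 0, -0.8], [0, 0, 0]], [80, [0, 0, -0.8], [0, 0, 0]], [80, [0, 0, -0.8], [0, 0, 0]], [80, [0, 0, -0.8], [0, 0, 0]], [80, [0, 0, -0.6], [0, 0, 0]], [80, [0, 0, -0.4], [0, 0, 0]], [80, [0, 0, -0.25], [0, 0, 0]], [70, [0, 0, 0], [0, 0, 0]], [65, [0, 0, 0], [0, 0, 0]], [60, [0, 0, 0], [0, 0, 0]]], "grip_force": 25}}

```text
time_s: 4.37
ee_pos: [422.7, 314.7, 111.3]
ee_rot: [179.9, -0.1, 81.7]
force: [0.4, 0.1, 1.0]
gripper_width: 63.3
gripper_force: 0.0
```

```bash
python3 - <<'E'
from h import *
f=grab_frame("wrist");g=grab_frame("side")
a=cv2.resize(f[140:440,120:520],(800,600))
b=cv2.resize(g[140:260,220:340],(300,300),interpolation=cv2.INTER_CUBIC); a[:300,:300]=b
cv2.imwrite("pics/w2.png",a);s=state();print(s["ee_pos"],s["ee_rot"],s["gripper_width"])
E
```

```text
[422.55292694 314.75914199 111.20790572] [ 1.79907820e+02 -7.99103704e-02  8.16888837e+01] 60.453509598660915
```

View pics/w2.png

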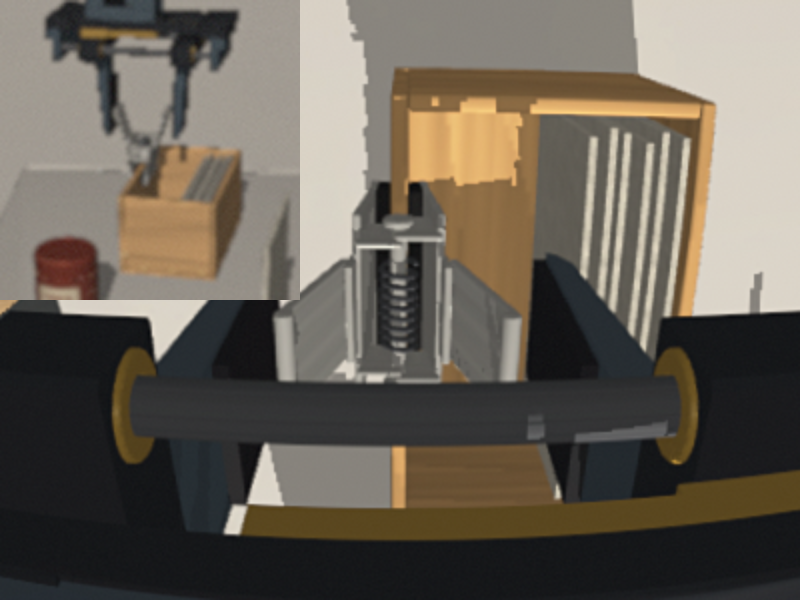

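The handles (275–520) sit centred between the fingers, which are a few mm clear on each side. Closing in steps.

{"fn": "move_arm", "kwargs": {"motion": [[54, [0, 0, 0], [0, 0, 0]], [52, [0, 0, 0], [0, 0, 0]], [50, [0, 0, 0], [0, 0, 0]], [48, [0, 0, 0], [0, 0, 0]], [47, [0, 0, 0], [0, 0, 0]], [46, [0, 0, 0], [0, 0, 0]]], "grip_force": 25}}

```text
time_s: 4.97
ee_pos: [421.9, 314.4, 110.1]
ee_rot: [-180.0, 0.0, 81.7]
force: [-0.3, 0.1, -1.2]
gripper_width: 46.2
gripper_force: 5.2
```

{"fn": "move_arm", "kwargs": {"motion": [[43, [0, 0, 0], [0, 0, 0]], [40, [0, 0, 0], [0, 0, 0]], [37, [0, 0, 0], [0, 0, 0]], [34, [0, 0, 0], [0, 0, 0]], [31, [0, 0, 0], [0, 0, 0]], [28, [0, 0, 0], [0, 0, 0]], [25, [0, 0, 0], [0, 0, 0]], [22, [0, 0, 0], [0, 0, 0]], [20, [0, 0, 0], [0, 0, 0]], [20, [0, 0, 0], [0, 0, 0]], [20, [0, 0, 0], [0, 0, 0]]], "grip_force": 25}}

```text
time_s: 5.88
ee_pos: [422.0, 314.4, 110.2]
ee_rot: [180.0, -0.0, 81.7]
force: [-0.3, 0.6, -0.3]
gripper_width: 27.6
gripper_force: 25.0
```

{"fn": "move_arm", "kwargs": {"motion": [[20, [0, 0, 0.1], [0, 0, 0]], [20, [0, 0, 0.2], [0, 0, 0]], [20, [0, 0, 0.3], [0, 0, 0]], [20, [0, 0, 0.3], [0, 0, 0]], [20, [0, 0, 0.4], [0, 0, 0]], [20, [0, 0, 0.5], [0, 0, 0]], [20, [0, 0, 0.6], [0, 0, 0]], [20, [0, 0, 0.6], [0, 0, 0]], [20, [0, 0, 0.6], [0, 0, 0]], [20, [0, 0, 0.6], [0, 0, 0]], [20, [0, 0, 0.6], [0, 0, 0]], [20, [0, 0, 0.4], [0, 0, 0]], [20, [0, 0, 0.3], [0, 0, 0]], [20, [0, 0, 0.2], [0, 0, 0]], [20, [0, 0, 0], [0, 0, 0]]]}}

```text
time_s: 7.13
ee_pos: [422.3, 314.6, 253.8]
ee_rot: [179.9, -0.1, 81.7]
force: [0.2, 0.4, -0.9]
gripper_width: 27.0
gripper_force: 25.0
```

```bash
python3 - <<'E'
from h import *
f=grab_frame("wrist");g=grab_frame("side");t=grab_frame("top")
a=np.hstack([cv2.resize(f[120:420,120:520],(400,300)),cv2.resize(g[100:250,220:420],(400,300),interpolation=cv2.INTER_CUBIC)])
b=np.hstack([cv2.resize(t[200:350,130:330],(400,300),interpolation=cv2.INTER_CUBIC),cv2.resize(t[200:275,280:380],(400,300),interpolation=cv2.INTER_CUBIC)])
cv2.imwrite("pics/w3.png",np.vstack([a,b]));s=state();print(s["ee_pos"],s["ee_rot"],s["gripper_width"],s["force"])
E
```

```text
[421.61213708 314.14149283 251.97573532] [-1.79938733e+02  6.43751694e-02  8.16894548e+01] 27.5019245188195 [ 0.66175943  0.57066132 -0.97581347]
```

View pics/w3.png

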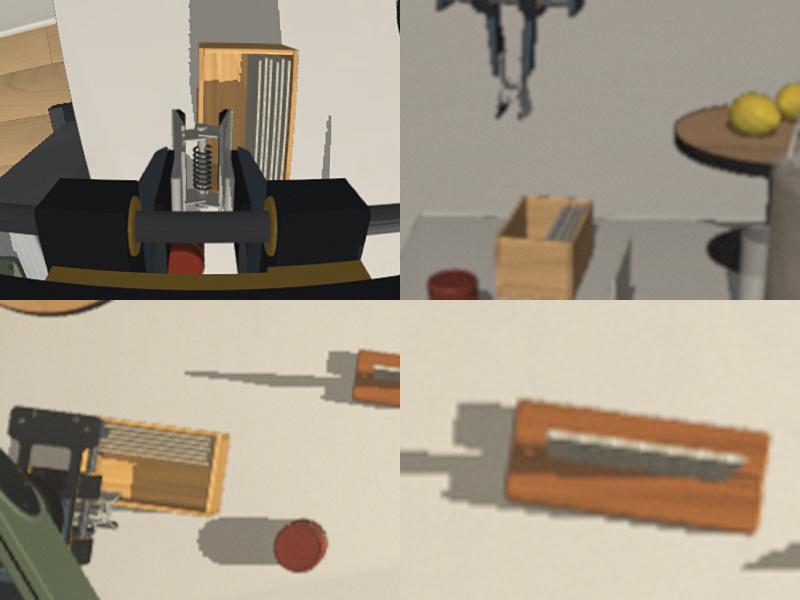

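The clip is held fully open and clear, and the box hasn't moved. I'll pass above the tall card and stop with the wrist camera directly over its edge to measure it.

{"fn": "move_arm", "kwargs": {"motion": [[20, [0.15, -0.3, 0], [0, 0, 0]], [20, [0.3, -0.6, 0], [0, 0, 0]], [20, [0.3, -0.9, 0], [0, 0, 0]], [20, [0.3, -1, 0], [0, 0, 0]], [20, [0.3, -1, 0], [0, 0, 0]], [20, [0.3, -1, 0], [0, 0, 0]], [20, [0.3, -1, 0], [0, 0, 0]], [20, [0.3, -1, 0], [0, 0, 0]], [20, [0.3, -1, 0], [0, 0, 0]], [20, [0.3, -1, 0], [0, 0, 0]], [20, [0.3, -1, 0], [0, 0, 0]], [20, [0.3, -1, 0], [0, 0, 0]], [20, [0.3, -1, 0], [0, 0, 0]], [20, [0.3, -1, 0], [0, 0, 0]], [20, [0.3, -1, 0], [0, 0, 0]], [20, [0.3, -1, 0], [0, 0, 0]], [20, [0.3, -1, 0], [0, 0, 0]], [20, [0.25, -0.5, 0], [0, 0, 0]], [20, [0, -0.3, 0], [0, 0, 0]], [20, [0, 0, 0], [0, 0, 0]]]}}

```text
time_s: 8.95
ee_pos: [551.7, -101.7, 252.1]
ee_rot: [-179.9, -0.0, 81.6]
force: [0.3, 0.8, -0.9]
gripper_width: 27.2
gripper_force: 25.0
```

{"fn": "move_arm", "kwargs": {"motion": [[20, [0, 0, 0], [0, 0, 0]], [20, [0, 0, 0], [0, 0, 0]]]}}

```text
time_s: 9.12
ee_pos: [551.6, -99.5, 252.7]
ee_rot: [-180.0, -0.0, 81.7]
force: [-0.2, -0.0, -0.8]
gripper_width: 27.2
gripper_force: 25.0
```

```bash
python3 - <<'E'
from h import *
import pickle
np.set_printoptions(precision=1,suppress=True)
s=state();C=cam("wrist");pickle.dump(C,open("w2.pkl","wb"))
f=grab_frame("wrist");cv2.imwrite("pics/w4full.png",f)
print(s["time_s"],s["ee_pos"],s["ee_rot"],s["gripper_width"],-C[1].T@C[2])
p=proj("wrist",[551.6,-20,165],C);print(p)
x,y=int(max(0,min(640-240,p[0]-120))),int(max(0,min(480-180,p[1]-90)));print(x,y)
a=cv2.resize(f[y:y+180,x:x+240],(800,600),interpolation=cv2.INTER_CUBIC)
cv2.imwrite("pics/w4.png",a)
E
```

```text
9.1167 [551.6 -99.5 252.7] [-180.    -0.    81.7] 27.215664164864506 [563.7 -21.7 423.2]
[304.8 139.2]
184 49
```

View pics/w4.png

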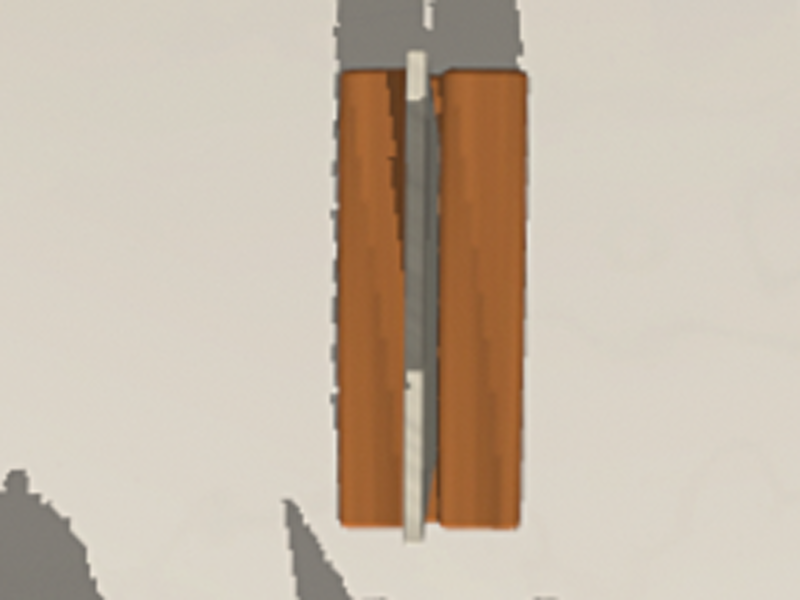

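View pics/w4full.png

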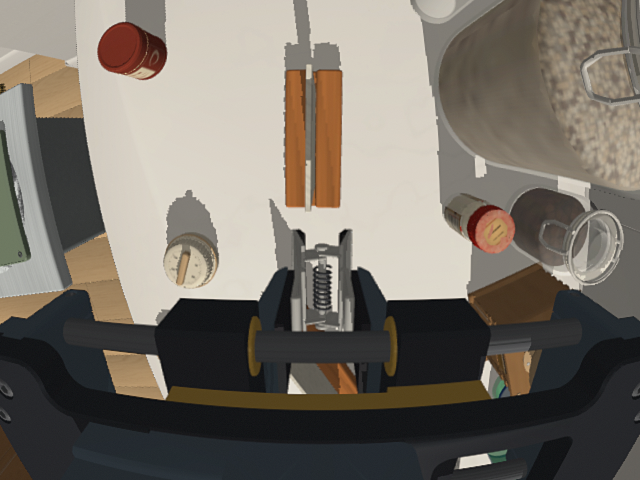

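The edge strip runs from (416.5,52) to (413.5,541) in the crop. The full frame shows the clip gaping and centred on column 322, which is the gripper's plane. Next I'll compute the edge midpoint and heading.

```bash
python3 - <<'E'
from h import *
import pickle
np.set_printoptions(precision=2,suppress=True)
C=pickle.load(open("w2.pkl","rb"))
P=lambda u,v,z:onz("wrist",184+u*.3,49+v*.3,z,C)
a,b=P(416.5,52,165),P(413.5,541,165);d=a-b
print(a,b,(a+b)/2,np.linalg.norm(d),"yaw",np.degrees(np.arctan2(-d[0],d[1])))
T=[551.6,-99.5,252.7]
c=np.array([proj("wrist",np.array(T)+[0,0,h],C) for h in(0,-11)]);print("tool plane px",c)
# clip: jaw front ends at its +y end, +26 along pin, 30 below TCP
yv=np.array([np.cos(np.radians(81.7)),np.sin(np.radians(81.7)),0])
print(proj("wrist",np.array(T)+26*yv+[0,0,-20],C))
for q in(P(340,72,28),P(526,72,28),P(518,527,28),P(340,527,28)):print(q)
E
```

```text
[562.    31.58 165.  ] [546.25 -70.54 165.  ] [554.13 -19.48 165.  ] 103.32790151715386 yaw -8.766219106650983
tool plane px [[320.9  299.77]
 [320.98 291.12]]
[321.06 239.37]
[536.44  57.26  28.  ]
[594.13  48.49  28.  ]
[571.24 -96.68  28.  ]
[514.05 -88.32  28.  ]
```

{"fn": "move_arm", "kwargs": {"motion": [[20, [0, 0.2, 0], [0, 0, -0.11]], [20, [0.1, 0.5, 0], [0, 0, 0]], [20, [0, 0.7, 0], [0, 0, 0]], [20, [0, 0.7, 0], [0, 0, 0]], [20, [0, 0.6, 0], [0, 0, 0]], [20, [0, 0.3, 0], [0, 0, 0]], [20, [0, 0.2, 0], [0, 0, 0]], [20, [0, 0, -0.3], [0, 0, 0]], [20, [0, 0, -0.5], [0, 0, 0]], [20, [0, 0, -0.4], [0, 0, 0]], [20, [0, 0, -0.2], [0, 0, 0]], [20, [0, 0, 0], [0, 0, 0]], [20, [0, 0, 0], [0, 0, 0]], [20, [0, 0, 0], [0, 0, 0]]]}}

```text
time_s: 10.33
ee_pos: [554.9, -20.9, 218.1]
ee_rot: [179.9, -0.0, 81.2]
force: [-1.0, -1.1, -0.6]
gripper_width: 27.8
gripper_force: 25.0
```

```bash
python3 - <<'E'
from h import *
np.set_printoptions(precision=1,suppress=True)
s=state();f=grab_frame("wrist");g=grab_frame("side")
print(s["time_s"],s["ee_pos"],s["ee_rot"],s["gripper_width"],s["force"])
a=cv2.resize(g[170:270,300:366],(396,600),interpolation=cv2.INTER_CUBIC)
b=cv2.resize(f[100:400,220:420],(400,600),interpolation=cv2.INTER_CUBIC)
cv2.imwrite("pics/w5.png",np.hstack([a,b]))
e=np.array(s["ee_pos"]);print("side px: mouth",proj("side",e-[0,0,45.2]),"edge",proj("side",[546.2,-70.5,165]),proj("side",[554,-19.5,165]))
E
```

```text
10.3333 [554.9 -20.9 218.1] [179.9  -0.   81.2] 27.76414783864157 [-1.  -1.1 -0.6]
side px: mouth [332.  223.6] edge [327.2 238.5] [331.4 227.1]
```

View pics/w5.png

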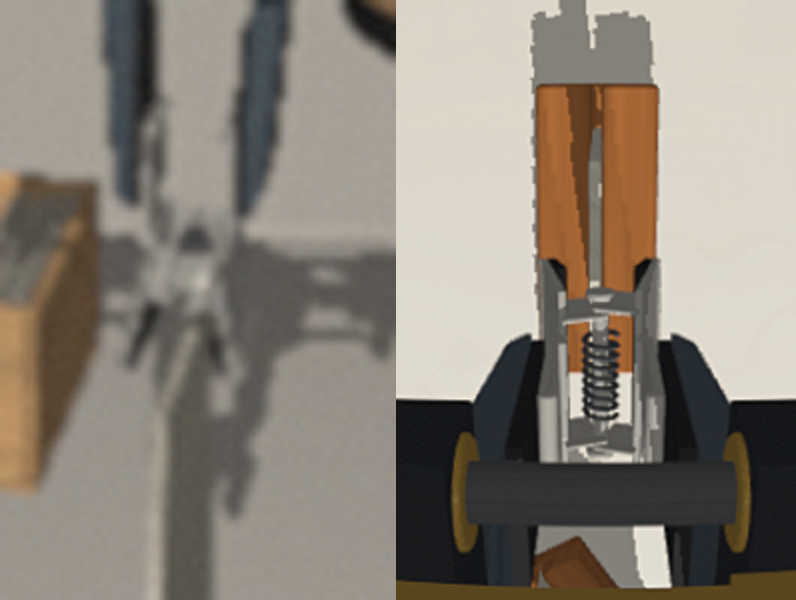

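In the side crop the lips are at (130,370) and (228,372), straddling the card's near corner at (163,405). In the wrist crop the card strip (col 597) is centred between the jaws (538–658). Next I'll check the predicted lip position.

```bash
python3 - <<'E'
from h import *
np.set_printoptions(precision=1,suppress=True)
y=np.array([np.cos(np.radians(81.2)),np.sin(np.radians(81.2)),0]);x=np.array([y[1],-y[0],0])
e=np.array([554.9,-20.9,218.1])
for h in(-40,-45.2,-50):
  print(h,[proj("side",e-26*y+k*x+[0,0,h]) for k in(-15,0,15)])
print(proj("side",[546.2,-70.5,165]),state()["ee_pos"])
# x of card at y=-46.6 level of lips: card px on side there
print(proj("side",[554-26*y[0],-19.5-26*y[1],165]))
E
```

```text
-40 [array([321.9, 225.9]), array([330. , 226.5]), array([338.1, 227.2])]
-45.2 [array([321.9, 228.5]), array([329.9, 229.1]), array([338. , 229.8])]
-50 [array([321.8, 230.8]), array([329.8, 231.5]), array([337.9, 232.2])]
[327.2 238.5] [554.9 -20.8 218.3]
[329.3 232.7]
```

{"fn": "move_arm", "kwargs": {"motion": [[20, [-0.03, 0.05, 0], [0, 0, 0]], [20, [0, 0, -0.14], [0, 0, 0]], [20, [0, 0, -0.14], [0, 0, 0]], [20, [0, 0, -0.14], [0, 0, 0]], [20, [0, 0, -0.14], [0, 0, 0]], [20, [0, 0, -0.14], [0, 0, 0]], [20, [0, 0, -0.14], [0, 0, 0]], [20, [0, 0, 0], [0, 0, 0]], [20, [0, 0, 0], [0, 0, 0]], [20, [0, 0, 0], [0, 0, 0]], [20, [0, 0, 0], [0, 0, 0]]]}}

```text
time_s: 11.35
ee_pos: [553.9, -19.4, 196.9]
ee_rot: [180.0, -0.0, 81.2]
force: [-0.3, 0.6, -0.8]
gripper_width: 27.5
gripper_force: 25.0
```

```bash
python3 - <<'E'
from h import *
np.set_printoptions(precision=1,suppress=True)
s=state();f=grab_frame("wrist");g=grab_frame("side")
print(s["time_s"],s["ee_pos"],s["ee_rot"],s["gripper_width"],s["force"])
a=cv2.resize(g[190:265,300:350],(400,600),interpolation=cv2.INTER_CUBIC)
b=cv2.resize(f[100:400,220:420],(400,600),interpolation=cv2.INTER_CUBIC)
cv2.imwrite("pics/w6.png",np.hstack([a,b]))
y=np.array([np.cos(np.radians(81.2)),np.sin(np.radians(81.2)),0]);x=np.array([y[1],-y[0],0]);e=np.array(s["ee_pos"])
for h in(-45.2,-50): print([(proj("side",e-26*y+k*x+[0,0,h])-[300,190])*8 for k in(-15,0,15)])
print((proj("side",[546.2,-70.5,165])-[300,190])*8)
E
```

```text
11.35 [553.9 -19.4 196.9] [180.   -0.   81.2] 27.519490184406635 [-0.3  0.6 -0.8]
[array([169.3, 387.9]), array([232.9, 393.3]), array([296.8, 398.7])]
[array([169. , 406.5]), array([232.5, 411.9]), array([296.2, 417.3])]
[217.8 387.8]
```

View pics/w6.png

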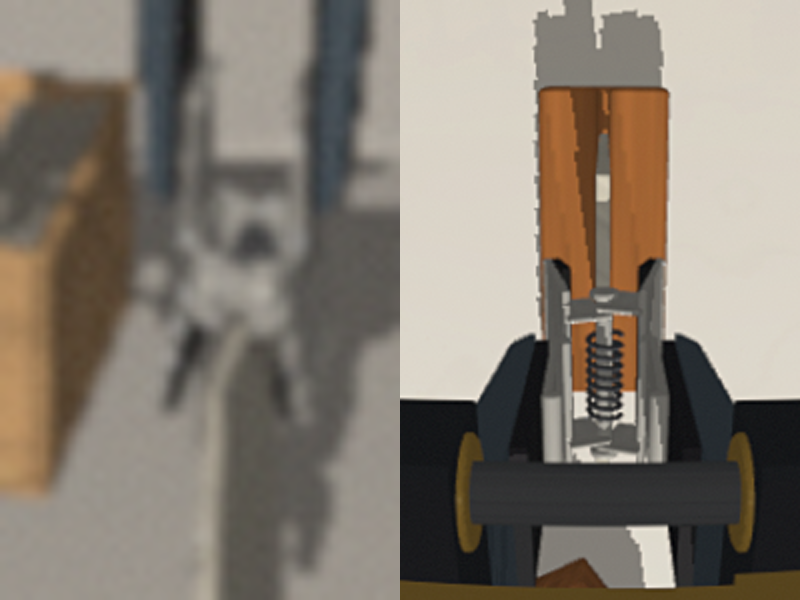

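The lips now sit on both sides of the card, at (175,408) and (300,415) in the side crop. The card is centred and square between them, its top edge is about 13–20 mm inside, and the wrist force is near zero. Handing in.

```bash
python3 -c "
from workcell import *
print(job_done())"
```

```text
the job is handed in; nothing more can be done
None
```

The job is handed in: the clip is held fully open over the middle of the tall card's top edge, square to it, with about 13–20 mm of card between the jaws and no sign of contact; the box had not visibly moved after the lift.

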